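Pin the jar nest plate into line on the filling station

TASK

The jar nest plate on the filling station has been knocked out of line with the bush hole hidden in the bed beneath it. Take the tapered locating pin (the tall-headed one) from the rack, enter it in the plate's slot, feel for the bush hole with it, taking the plate along, and drive it gently home, without ramming or forcing it, until its collar is flat on the plate; the pin, not your hand, must bring the plate into line. Then let go of the pin, swing the keeper arm fully shut over its collar, and leave the other items on the bench alone.

Things in the scene. Friction and masses are not known exactly. Their poses are not given: they have to be found in the camera images.
- bed: Filling station bed: fixed steel deck, top 80 mm above the table. Origin: on the table below the deck's middle. z up. Deck x -75 to +105, y -105 to +165 mm. Let into it, hidden under the nest plate, a bush block (flat top, 79.5 mm high) is clamped; its round pin hole (19.5 mm, 11.5 deep, open below) lies unmeasured at x -10 to +3, y -1.5 to +1.5 mm. Keeper post at x +75, y -21.5 mm.
- nest (a joint): Angle (rad) of the nest plate about its upright pivot bolt, at x 0, y +120 mm in the bed's frame. At 0 its slot is centred at the bed's x 0, y 0; positive (counter-clockwise from above) shifts it to the bed's +x by 120 mm per rad. Starts at 0.05 to 0.075: the slot is 3 to 19 mm to the +x side of the bush's hole. Range +-0.11. Stiff by friction: about 4 N sideways at the slot moves it; it stays.
- nest_hole (a point): Centre of the mouth of the nest plate's pin slot (19.5 mm across the plate, 25 mm along it towards the pivot, right through), 91 mm above the table; x across the plate. Plate: aluminium, 98 mm wide, 180 long, 10.5 thick, just above the deck, its end 35 mm beyond the slot's centre; a white jar cup (60 mm wide, 12 high) sits on it 75 mm from the slot towards the pivot.
- keeper (a joint): Angle (rad) of the keeper arm about its upright post. 0 = shut against its stop, the arm along the bed's -x over the pin's collar; it opens counter-clockwise from above, to the bed's -y side. Starts 0.85 to 1.35. About 1.5 N at its tab moves it; it stays where left. Flat bar 12 mm wide, 100 long, 6 thick, underside 99.5 mm above the table: 2.5 mm over the collar of a pin fully home.
- keeper_tab (a point): Top of the upright push tab on the keeper arm, 50 mm from the post's axis, 137.5 mm above the table. The tab is 16 mm along the arm, 8 mm thick across it, and rises 32 mm above the arm's upper face (105.5 mm high). Push it sideways to swing the arm.
- rack: White pin rack: a fixed stand 70 x 160 mm, its flat top 78 mm above the table, with two 26 mm holes at y +40 and -40 mm of its frame. Origin: centre of its underside, z up.
- pin: Tapered pin, upright in one of the rack's holes. Origin: centre of its collar's underside; z up to its head. Collar 40 mm wide (z 0 to 6); above it a black round grip, 20 mm diameter (z 6 to 46); below it a parallel shank of 18 mm diameter (z 0 to -22), then a taper to 14.5 mm (z -46) with a rounded-off flat end (z -47.5). About 130 g. Fully home, its origin is 91 mm above the table.
- plug: A stubby blanking plug in the other rack hole, not wanted: same collar, but a thick low knob 30 mm in diameter and 16 mm tall, and a blunt straight 18 mm shank. Origin: centre of the collar's underside.
- jar1: Bystander: small blue glass jar, 54 mm wide, 52 mm high, origin under its base.
- jar2: Bystander: small blue glass jar like jar1.
- jar3: Bystander: small blue glass jar like jar1.
- cap1: Bystander: black jar cap, 48 mm wide, 14 mm high, origin under its centre.
- wrench: Bystander: open wrench 160 mm long lying on the table.
- glovebox: Bystander: black glove carton 120 x 230 x 75 mm, origin under its centre.

How it is judged:
By the outcome, as a careful person would: the job done as asked, in the order asked, and still so for the second after the job is handed in, with the robot touching nothing.
It also fails if it takes over 72 s, if anything falls off the work surface, if the arm or the gripper's body presses on something with over 40 N, if the wrist force passes 120 N, or if a joint passes its speed limit or range.

ROBOT

A 6-joint arm with a two-finger parallel gripper is mounted at the origin on the work surface. World frame = base frame: x ahead of the robot, y to its left, z up, the work surface at z = 0. Lengths are in mm, angles in degrees, forces in N, time in s.
With the tool pointing down it reaches from about 325 to 775 mm from the base axis. Payload 9.3 kg.
Tool frame: the origin (TCP) lies midway between the tips of the shut fingers; the grasp point (between the pads) lies 19 mm behind it; z points along the fingers, y is the line along which they close (so a half turn about z gives the same grasp; the last joint's range is limited). The gripper opens to 85 mm and grips with 20 to 120 N. Pads are 22 mm wide; open, the fingers measure 114 mm over their backs; the gripper's body (76 mm by 85 mm) begins 54 mm behind the grasp point. The pads swing forward as they close: fully open they stand 13 mm farther back than shut.
Start: joints at [63.449, 14.817, 1.232, 76.415, 0, 81.257], TCP at [168.202, 523.645, 198.179] pointing down, gripper open.
Joint ranges: [-174.27, 174.27], [-52.1, 104.24], [-59.71, 78.15], [-110.17, 111.67], [-87.03, 83.33], [-180, 180]. Speed limits (degrees/s): [127.2, 127.2, 159.86, 180, 180, 180].

INTERFACE

Orientations are given as [roll, pitch, yaw] about the fixed x, y, z axes, in that order (R = Rz(yaw) Ry(pitch) Rx(roll)).
In Python, from cell import robot gives the robot as it stands.
- The arm moves only by the tool servo_tool, never from a script. Its argument "plan" is a list of rows, each a list of 3 entries, a list of its own where there are three numbers: the shift along the world's x, y, z in units of 50 mm (1.0 is 50 mm), then the turn, a rotation vector about the world's x, y, z in units of 4 degrees (1.0 is 4 degrees), then the opening, from -1 (shut) to 1 (fully open), so that 0 is half open. A call has 1 to 20 rows; each row shifts and turns the commanded pose from where the row before left it; what a row does not reach is not made up. A row lasts 1/10 s, in which the tool goes at most 50 mm and 8.59 degrees, less where a joint would pass 70% of its speed; a pose out of reach is approached as far as the arm can. A call with a number of a shift or a turn outside -1 to 1 is refused whole. A call with a gripper value outside its range is refused whole. The fingers move at their own pace and stop on an object; "force" is the grip in N (left out, the last holds). Time passes only in rows, so rows that do not move let the fingers close. It gives the time, the measured TCP pose, the force, the opening and the grip force at its end, in the units of the state.
- robot.get_state(): the state, without advancing time (a new reading comes with each control period).
- robot.capture(name): name is "side" or "top" or "wrist"; returns a dict with "img" (400x640x3 uint8, red, green, blue), "fov_y" (degrees; the focal length in pixels is half the picture's height over the tangent of half this angle, whatever the lens; pixels are square), "cx", "cy" (the principal point, pixels), "distortion" ([k1, k2, p1, p2, k3] as OpenCV has them; the pictures are not rectified), "world_from_camera" (4x4, takes a point from camera to world coordinates). Camera axes: x right, y down, z forward; pixel columns grow to the right and rows downward; lengths in mm; the calibration is good to about 2 mm. A picture is of the moment at which its call begins. There is no depth.
- robot.sign_off(): hands the job in; it is judged then, once.
Trained networks look in a picture, given as the dict that the camera call returned (one of the last four; its "shot" number tells which), for a name from the list of things; names that differ only in an ending like _2 or _b are one class to them, and where a whole thing is asked for, a point or a joint stands for the part that bears it (a point fixed in the world has none). Each returns a list of dicts, best first, with "score" (0 to 1); they miss things now and then, are a little off and sometimes report something else, mostly with a low value. They report only what shows in the picture. A call takes as long as a camera call.
- robot.find_in(picture, label): "xy" ([column, row] in pixels, amid what is visible of it).
The state is a dict: "clock": time; "qpos": joint angles; "qd": joint speeds; "tau": joint torques, N m; "position": TCP position; "ee_rot": TCP orientation; "ft_force": force on the tool from outside, world axes, zero at the start; "ft_torque": the same for the moment, N m; "grip_width": finger opening in mm; "finger_force": force on a finger pad.
Only numpy, scipy, OpenCV 4.12 (cv2) and the standard library are available. Lean on these libraries where they do the work, as an engineer would, in place of code of your own. Each camera call takes 0.05 s, during which the arm holds its last target. There are 200 camera calls.

## Working session

There is one attempt and no reset: what is moved stays moved. The work goes in short steps, Python scripts to look and compute and a tool call to move; the robot and the scene stay as the last step left them, time stands still between calls to the robot, and variables do not carry over. Pictures are saved under pics/ and viewed, at most 10 in all, crops included, and the job is handed in when it is done.

Besides the shell and the picture viewer there is one more tool, called after ">>>" as name(argument=value, ...) on one line, values as JSON. servo_tool: Moves the arm, as the interface text tells. Shifts and turns lie within -1 to 1; 1 stands for 50 mm of shift or 4 degrees of turn. Its arguments: {"type":"object","properties":{"plan":{"type":"array","items":{"type":"array"}},"force":{"type":"number"}},"required":["plan"]}

```bash
mkdir -p pics; ls; cat > h.py <<'E'
import numpy as np, cv2
from cell import robot
def K(p):
    h,w=p["img"].shape[:2]; f=h/2/np.tan(np.radians(p["fov_y"]/2))
    return np.array([[f,0,p["cx"]],[0,f,p["cy"]],[0,0,1]])
def ray(p,uv):
    n=cv2.undistortPoints(np.array([[uv]],float),K(p),np.array(p["distortion"],float))[0,0]
    T=np.array(p["world_from_camera"]); return T[:3,3],T[:3,:3]@np.array([n[0],n[1],1])
def at(p,uv,z):
    o,d=ray(p,uv); return o+d*(z-o[2])/d[2]
def proj(p,X):
    T=np.linalg.inv(np.array(p["world_from_camera"])); r=cv2.Rodrigues(T[:3,:3])[0]
    return cv2.projectPoints(np.array(X,float).reshape(-1,1,3),r,T[:3,3],K(p),np.array(p["distortion"],float))[0][:,0]
def save(p,n): cv2.imwrite(f"pics/{n}.png",p["img"][:,:,::-1])
E
python3 - <<'E'
from h import *
Z=dict(bed=80,nest_hole=91,keeper_tab=137.5,rack=78,pin=110,plug=95,jar1=26,cap1=14,wrench=5,glovebox=75,nest=91,keeper=105)
for c in ("top","side"):
    p=robot.capture(c); save(p,c+"0"); print(c,np.array(p["world_from_camera"])[:3].round(2).tolist())
    for l,z in Z.items():
        print(l,[(np.round(d["xy"]).tolist(),round(d["score"],2),at(p,d["xy"],z)[:2].round().tolist()) for d in robot.find_in(p,l)[:3]])
print(robot.get_state())
E
```

```text
pics
top [[-0.01, -1.0, 0.08, 468.97], [-1.0, 0.01, 0.01, 17.49], [-0.01, -0.08, -1.0, 1286.54]]
bed [([292.0, 203.0], 0.95, [547.0, 112.0])]
nest_hole [([282.0, 214.0], 0.6, [514.0, 141.0])]
keeper_tab [([325.0, 191.0], 0.45, [578.0, 12.0])]
rack [([403.0, 196.0], 0.57, [565.0, -228.0])]
pin [([423.0, 197.0], 0.55, [559.0, -279.0])]
plug []
jar1 [([387.0, 158.0], 0.78, [692.0, -190.0]), ([361.0, 161.0], 0.73, [684.0, -107.0]), ([359.0, 236.0], 0.58, [444.0, -95.0])]
cap1 [([401.0, 239.0], 0.46, [432.0, -229.0]), ([320.0, 185.0], 0.33, [609.0, 28.0])]
wrench [([445.0, 242.0], 0.72, [419.0, -375.0])]
glovebox []
nest [([281.0, 210.0], 0.81, [527.0, 143.0])]
keeper [([324.0, 191.0], 0.69, [581.0, 13.0]), ([443.0, 246.0], 0.24, [413.0, -338.0])]
side [[0.98, -0.13, 0.15, 333.42], [-0.2, -0.61, 0.76, -970.92], [-0.01, -0.78, -0.63, 905.81]]
bed [([308.0, 192.0], 0.74, [540.0, 87.0])]
nest_hole [([303.0, 180.0], 0.7, [533.0, 131.0])]
keeper_tab [([309.0, 193.0], 0.43, [526.0, 10.0])]
rack [([352.0, 300.0], 0.82, [555.0, -303.0])]
pin [([353.0, 290.0], 0.78, [556.0, -303.0]), ([392.0, 269.
[... 487 characters left out ...]
334.0, 197.0], 0.6, [593.0, 20.0])]
{'clock': 1.3, 'qpos': array([6.34493564e+01, 1.48178552e+01, 1.23121635e+00, 7.64161272e+01,
       9.91189334e-04, 8.12572450e+01]), 'qd': array([ 0.07274223, -0.01119261, -0.05771707,  0.15630368,  0.00626626,
       -0.00721672]), 'tau': array([ 6.24594759e-04, -5.55394542e+01,  3.44718397e+01,  1.73453434e-03,
       -1.36166623e-04,  3.06316338e-05]), 'position': array([168.19281438, 523.63924074, 198.16323316]), 'ee_rot': array([-1.79997417e+02, -1.40011891e-03,  1.62192111e+02]), 'ft_force': array([-0.82932565, -0.62442889, -0.22906042]), 'ft_torque': array([0.05058221, 0.01118108, 0.03160511]), 'finger_force': 0.0, 'grip_width': 85.58707131699728}
```

```bash
python3 - <<'E'
import cv2
a=cv2.imread("pics/top0.png")[140:280,230:460]; b=cv2.imread("pics/side0.png")[130:340,220:430]
cv2.imwrite("pics/a.png",cv2.resize(a,None,fx=3.4,fy=3.4,interpolation=2)); cv2.imwrite("pics/b.png",cv2.resize(b,None,fx=2.8,fy=2.8,interpolation=2))
E
```

```text
(no output)
```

View pics/a.png

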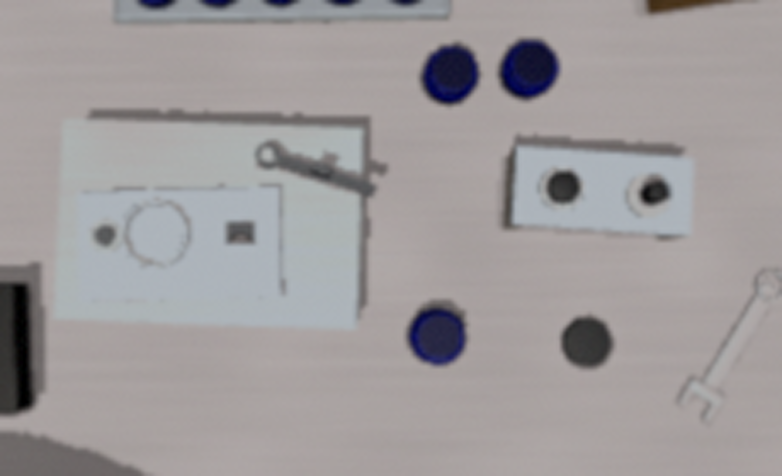

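View pics/b.png

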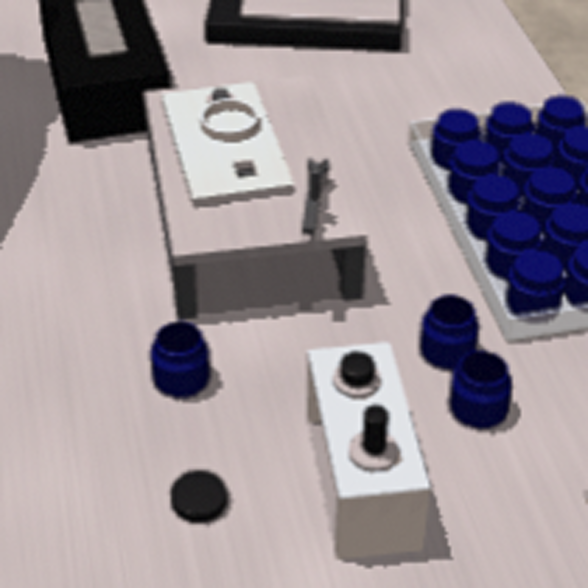

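```bash
python3 - <<'E'
from h import *
p=robot.capture("top")
c=lambda x,y:(230+(x+.5)/3.4-.5,140+(y+.5)/3.4-.5)
C=[at(p,c(*q),80)[:2] for q in [(64,119),(368,126),(358,327),(54,320)]]
B=np.array([[105,165],[105,-105],[-75,-105],[-75,165]],float)
M,_=cv2.estimateAffinePartial2D(B,np.array(C)); s=np.hypot(M[0,0],M[1,0]);yaw=np.arctan2(M[1,0],M[0,0])
print("scale",s,"yaw",np.degrees(yaw));
cen=np.mean(C,0);R=np.array([[np.cos(yaw),-np.sin(yaw)],[np.sin(yaw),np.cos(yaw)]])
o=cen-R@[15,30]; print("bed origin",o,"post",o+R@[75,-21.5],"pivot",o+R@[0,120])
for n,q,z in [("slot",(240,232),91),("pivot",(105,235),95),("post",(268,155),106),("pintop",(655,188),136),("tab",(325,158),137.5),("armend",(370,188),102)]:
    w=at(p,c(*q),z)[:2]; print(n,w,"bed",R.T@(w-o))
Rk=[at(p,c(*q),78)[:2] for q in [(517,146),(693,158),(690,236),(512,228)]]
print("rack",np.round(Rk),np.mean(Rk,0), np.linalg.norm(Rk[0]-Rk[1]),np.linalg.norm(Rk[1]-Rk[2]))
s_=cv2.imread("pics/side0.png")
p=robot.capture("side");d=lambda x,y:(220+x/2.8,130+y/2.8)
for n,q,z in [("pintop",(376,408),136),("slot",(245,169),91),("tabtop",(318,162),137.5),("pincollar",(375,452),94)]: print(n,at(p,d(*q),z)[:2])
E
```

```text
scale 1.0140640093523399 yaw -2.457369439057895
bed origin [525.16225627  83.71678554] post [599.1714514   59.02085396] pivot [530.30738106 203.60643352]
slot [532.02065859  86.1096568 ] bed [6.74949849 2.6847319 ]
pivot [530.59023758 205.33915509] bed [  0.20830417 121.74325593]
post [598.5210807   60.12161683] bed [ 74.30303103 -20.42813471]
pintop [ 562.772677   -271.28295291] bed [  52.79681712 -353.06069472]
tab [591.85799097  10.37830517] bed [ 69.77886489 -70.41138931]
armend [568.68413716 -28.98107832] bed [  48.31389626 -110.72818098]
rack [[ 607. -163.]
 [ 594. -321.]
 [ 524. -316.]
 [ 533. -156.]] [ 564.56365064 -239.018891  ] 159.1487023093542 70.36425093378648
pintop [ 561.60959462 -287.07043135]
slot [535.59408672  81.10861888]
tabtop [591.40639362  17.11860341]
pincollar [ 561.08137881 -293.67058312]
```

>>> servo_tool(plan=[[[0.39,-0.8,0.06],[0,0,-0.93],1],[[0.39,-0.8,0.06],[0,0,-0.93],1],[[0.39,-0.8,0.06],[0,0,-0.93],1],[[0.39,-0.8,0.06],[0,0,-0.93],1],[[0.39,-0.8,0.06],[0,0,-0.93],1],[[0.39,-0.8,0.06],[0,0,-0.93],1],[[0.39,-0.8,0.06],[0,0,-0.93],1],[[0.39,-0.8,0.06],[0,0,-0.93],1],[[0.39,-0.8,0.06],[0,0,-0.93],1],[[0.39,-0.8,0.06],[0,0,-0.93],1],[[0.39,-0.8,0.06],[0,0,-0.93],1],[[0.39,-0.8,0.06],[0,0,-0.93],1],[[0.39,-0.8,0.06],[0,0,-0.93],1],[[0.39,-0.8,0.06],[0,0,-0.93],1],[[0.39,-0.8,0.06],[0,0,-0.93],1],[[0.39,-0.8,0.06],[0,0,-0.93],1],[[0.39,-0.8,0.06],[0,0,-0.93],1],[[0.39,-0.8,0.06],[0,0,-0.93],1],[[0.39,-0.8,0.06],[0,0,-0.93],1],[[0.39,-0.8,0.06],[0,0,-0.93],1]], force=60)

```text
clock: 3.4
position: [558.7, -278.2, 258.3]
ee_rot: [180.0, 0.0, 87.6]
ft_force: [0.2, -0.5, 1.1]
grip_width: 85.5
finger_force: 0.0
```

```bash
python3 - <<'E'
from h import *
p=robot.capture("wrist"); save(p,"w1"); s=robot.get_state(); print(s["position"],s["ee_rot"],s["clock"])
print(np.array(p["world_from_camera"])[:3].round(2).tolist())
d=robot.find_in(p,"pin"); print([(x["xy"],x["score"],at(p,x["xy"],110)) for x in d])
E
```

```text
[ 560.62296287 -283.74344029  256.23603585] [-1.79960155e+02  6.88142624e-02  8.72389691e+01] 3.45
[[1.0, -0.04, -0.01, 561.26], [-0.04, -0.95, -0.32, -196.8], [0.0, 0.32, -0.95, 434.51]]
[([314.4, 171.9], 0.79, array([ 561.00763309, -270.07959915,  110.        ])), ([218.7, 136.7], 0.22, array([ 458.17791659, -226.52689031,  110.        ]))]
```

View pics/w1.png

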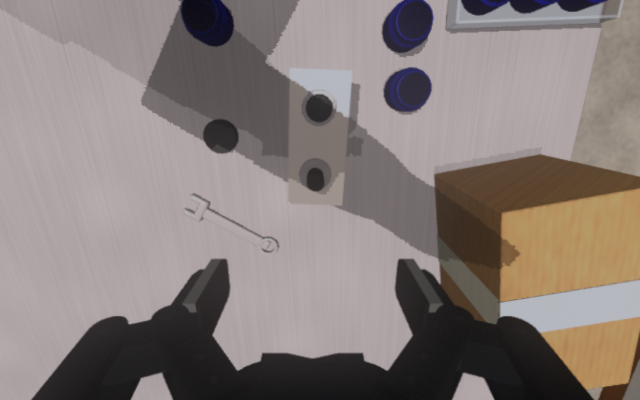

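```bash
python3 - <<'E'
from h import *
p=robot.capture("wrist"); s=robot.get_state(); print(s["position"])
i=p["img"][155:200,295:335].astype(int).sum(2)
for r in i[::2]: print(' '.join(f"{v//10:2d}" for v in r[::2]))
print(at(p,(315.5,184),124),at(p,(315,175),84), at(p,(321,108),94))
E
```

```text
[ 558.66622685 -278.68844842  256.36094783]
35 35 35 35 35 35 34 34 34 34 34 34 34 35 35 35 34 35 35 35
35 35 35 35 35 34 33 30 27 25 25 25 30 32 34 35 35 35 35 35
35 35 35 35 33 29 26 27 27 27 27 27 27 27 27 33 34 35 35 35
35 35 35 34 28 27 27 27 27 27 27 27 27 27 27 26 33 35 35 35
35 35 34 30 27 27 27 28 27 27 27 27 27 27 26 27 26 34 35 34
35 35 32 27 27 27 27 27 25 23 22 24 27 27 27 26 27 30 35 35
35 35 31 27 27 27 26 23 15 12 12 13 19 27 27 27 27 27 34 34
35 35 29 27 26 26 24 13 12 12 11 12 11 20 27 27 27 27 33 35
35 34 27 27 27 27 17 12 12 12 12 11 12 13 25 27 28 27 32 35
35 34 27 27 27 27 14 12 12 12 12 12 12 12 23 27 27 27 32 35
35 35 29 27 28 25 13 12 13 12 12 12 12 12 21 27 27 27 33 35
35 35 30 27 27 24 13 13 13 13 13 13 12 12 20 27 27 28 34 35
35 35 33 28 27 24 13 13 12 12 13 13 12 13 18 27 27 31 35 35
36 35 34 31 27 24 14 13 13 13 12 13 13 13 17 27 28 34 35 35
44 42 40 37 29 25 14 13 13 13 13 13 13 13 19 27 33 35 35 39
44 44 44 42 35 30 20 13 13 13 13 13 13 14 26 30 35 35 35 41
44 44 44 44 44 42 34 20 14 13 13 13 16 27 34 35 35 35 43 44
44 44 44 44 44 44 42 39 30 23 22 25 31 34 35 35 35 37 44 44
44 44 44 44 44 44 45 44 44 40 37 38 35 35 35 35 37 42 44 44
44 44 44 44 44 45 44 44 44 44 44 42 36 36 35 35 40 44 44 44
44 44 44 44 44 45 44 45 44 44 45 44 44 44 44 36 44 44 44 44
44 45 44 44 44 44 44 44 44 44 45 44 44 44 44 44 44 44 44 44
44 44 44 44 44 44 44 44 44 44 44 44 44 44 44 44 44 44 44 44
[ 562.25793067 -282.64360057  124.        ] [ 562.0601191 -282.0467758   84.       ] [ 571.79269861 -204.39716051   94.        ]
```

>>> servo_tool(plan=[[[0.035,-0.025,-0.6],[0,0,0],0.5],[[0.035,-0.025,-0.6],[0,0,0],0.5],[[0,0,-0.6],[0,0,0],0.5],[[0,0,-0.6],[0,0,0],0.5],[[0,0,-0.5],[0,0,0],0.5],[[0,0,-0.3],[0,0,0],0.5],[[0,0,-0.16],[0,0,0],0.5],[[0,0,0],[0,0,0],0.5],[[0,0,0],[0,0,0],0.5]])

```text
clock: 4.45
position: [562.0, -278.6, 91.3]
ee_rot: [179.9, 0.0, 87.8]
ft_force: [0.1, 0.1, -0.7]
grip_width: 63.9
finger_force: 0.0
```

```bash
python3 - <<'E'
from h import *
p=robot.capture("wrist"); save(p,"w2"); s=robot.get_state(); print(s["position"],s["ee_rot"],s["clock"])
E
```

```text
[ 562.13595745 -278.83588144   91.45210267] [1.79915022e+02 5.16815487e-02 8.78180386e+01] 4.5
```

View pics/w2.png

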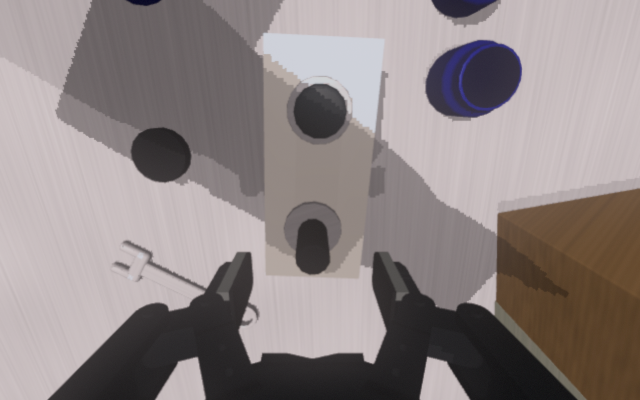

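>>> servo_tool(plan=[[[0,-0.04,-0.06],[0,0,0],0.5],[[0,0,0],[0,0,0],-1],[[0,0,0],[0,0,0],-1],[[0,0,0],[0,0,0],-1],[[0,0,0],[0,0,0],-1],[[0,0,0],[0,0,0],-1],[[0,0,0],[0,0,0],-1],[[0,0,0],[0,0,0],-1]], force=60)

```text
clock: 5.3
position: [561.9, -281.0, 87.5]
ee_rot: [180.0, 0.0, 87.8]
ft_force: [1.3, -0.2, 4.8]
grip_width: 15.5
finger_force: 58.8
```

>>> servo_tool(plan=[[[0,0,0.2],[0,0,0],-1],[[0,0,0.5],[0,0,0],-1],[[0,0,0.7],[0,0,0],-1],[[0,0,0.7],[0,0,0],-1],[[0,0,0.5],[0,0,0],-1],[[0,0,0],[0,0,0],-1]])

```text
clock: 5.9
position: [562.5, -281.5, 221.2]
ee_rot: [179.7, 0.2, 87.8]
ft_force: [-0.4, -0.0, -1.0]
grip_width: 15.2
finger_force: 58.8
```

```bash
python3 - <<'E'
from h import *
p=robot.capture("wrist"); q=robot.capture("side"); s=robot.get_state(); print(s["position"],s["ee_rot"],s["clock"],s["ft_force"],s["grip_width"])
a=p["img"][150:400,190:430]
P=[int(v) for v in proj(q,[s["position"]])[0]];print(P)
b=q["img"][P[1]-40:P[1]+60,P[0]-48:P[0]+48]
cv2.imwrite("pics/w3.png",np.hstack([cv2.resize(a,(480,500)),cv2.resize(b,(300,500)[:1]+(500,)) if 0 else cv2.copyMakeBorder(cv2.resize(b,(315,328)),0,172,0,0,0)])[:,:,::-1])
E
```

```text
[ 561.5411011  -280.80695344  217.09953753] [-1.79992733e+02  1.91004336e-03  8.77903070e+01] 6.0 [-0.03580486  0.60884406 -1.84731419] 15.140089362848478
[355, 245]
```

View pics/w3.png

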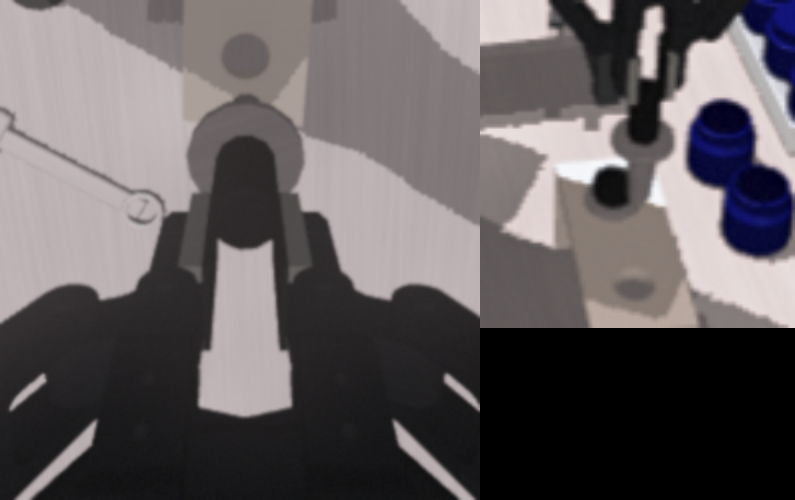

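>>> servo_tool(plan=[[[-0.06,0.3,0],[0,0,0],-1],[[-0.06,0.6,0],[0,0,0],-1],[[-0.06,0.8,0],[0,0,0],-1],[[-0.06,0.9,0],[0,0,0],-1],[[-0.06,0.9,0],[0,0,0],-1],[[-0.06,0.9,0],[0,0,0],-1],[[-0.06,0.8,0],[0,0,0],-1],[[-0.06,0.6,0],[0,0,0],-1],[[-0.06,0.4,0],[0,0,0],-1],[[0,0,0],[0,0,0],-1],[[0,0,0],[0,0,0],-1],[[0,0,0],[0,0,0],-1]])

```text
clock: 7.2
position: [534.3, 28.8, 216.5]
ee_rot: [-179.9, 0.0, 87.8]
ft_force: [-0.0, -0.3, -1.2]
grip_width: 14.8
finger_force: 58.7
```

```bash
python3 - <<'E'
from h import *
p=robot.capture("wrist"); s=robot.get_state(); print(s["position"],s["ee_rot"],s["clock"],s["ft_force"])
for l,z in [("nest_hole",91),("keeper_tab",137.5),("pin",s["position"][2]-4)]:
    print(l,[(x["xy"],x["score"],at(p,x["xy"],z)) for x in robot.find_in(p,l)[:2]])
save(p,"w4")
E
```

```text
[534.48887266  28.522549   216.66819603] [-1.79946733e+02  4.52453447e-03  8.77437600e+01] 7.25 [ 0.4750014  -0.55747033 -1.70065588]
nest_hole [([294.5, 78.1], 0.84, array([520.78425819, 134.10578862,  91.        ]))]
keeper_tab [([365.9, 194.6], 0.62, array([582.80500623,  29.51102713, 137.5       ]))]
pin [([312.5, 228.7], 0.77, array([533.93733764,  30.65114501, 212.66819603]))]
```

View pics/w4.png

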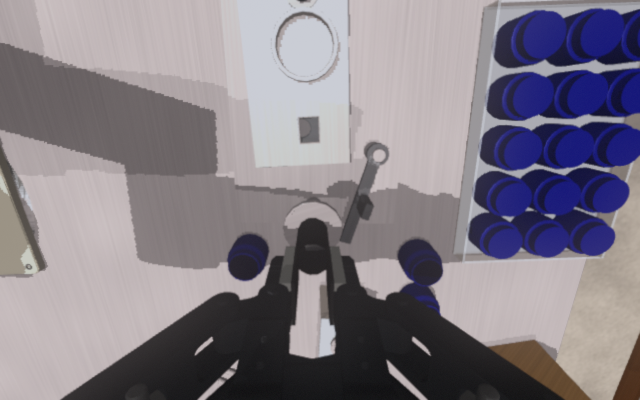

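```bash
python3 - <<'E'
from h import *
p=robot.capture("wrist"); s=robot.get_state(); print(s["position"])
c=p["img"][105:175,225:400]; c=np.clip(c.astype(int)*1.0,0,255).astype(np.uint8)
cv2.imwrite("pics/w5.png",cv2.resize(c,None,fx=4.5,fy=4.5,interpolation=cv2.INTER_CUBIC)[:,:,::-1])
i=p["img"][112:148,295:324].astype(int).sum(2)//10
for r,v in zip(range(112,148),i): print(r,*v)
for uv in [(299,118),(318.5,118),(319,143),(299.5,143)]: print(at(p,uv,91).round(1))
print(at(p,(377,155),105.5),at(p,(345,242),102))
E
```

```text
[534.74110091  28.49781031 217.00578345]
112 61 61 62 62 62 61 61 61 62 62 61 61 61 61 61 61 61 61 61 61 61 61 61 61 61 61 61 61 61
113 61 62 62 62 62 61 61 61 62 61 61 61 61 61 61 61 61 61 61 61 61 61 61 61 61 61 61 61 61
114 61 61 62 62 62 61 61 61 61 61 61 61 61 61 61 61 61 61 61 61 61 61 61 61 61 61 61 61 60
115 61 61 61 61 61 61 60 60 60 59 59 59 59 59 58 57 57 58 57 57 57 57 57 57 60 60 61 61 61
116 61 60 58 57 57 55 54 53 53 52 50 50 50 50 49 46 46 46 45 43 44 44 44 50 58 60 61 61 60
117 61 58 52 46 43 41 38 38 39 38 36 36 37 38 36 34 33 33 32 30 30 31 37 49 58 60 61 61 60
118 61 59 53 41 30 29 29 29 30 31 31 32 32 32 33 32 32 32 32 31 31 32 38 49 57 60 60 61 60
119 61 59 53 42 32 33 33 32 32 31 30 30 31 32 32 32 32 32 32 32 32 32 38 49 57 60 60 60 60
120 61 60 54 43 33 33 34 34 34 33 32 30 31 32 32 32 32 32 32 32 32 33 38 49 57 60 60 60 60
121 61 61 56 43 33 33 34 34 34 34 34 33 31 31 32 32 32 32 32 32 32 32 38 48 57 60 60 60 60
122 61 61 56 45 34 34 34 34 34 34 34 34 33 31 31 32 32 32 32 32 32 33 38 49 57 60 60 60 60
123 61 60 56 46 36 34 34 34 34 34 34 34 34 32 31 32 32 32 
[... 1678 characters left out ...]
60 60 59 52 41 39 40 41 43 44 45 45 46 46 47 47 48 48 50 50 51 51 53 57 59 60 60 60
143 61 60 60 60 56 52 51 52 52 54 55 56 56 56 57 57 57 57 57 58 58 58 58 58 59 60 60 60 60
144 60 60 61 60 60 59 59 59 59 59 59 60 60 60 60 60 60 60 60 60 60 60 60 60 60 60 60 60 60
145 60 60 60 61 61 61 61 60 60 61 61 61 60 60 60 60 60 60 60 61 60 60 60 60 60 60 60 60 60
146 60 60 61 61 61 61 61 61 60 61 61 61 60 60 60 60 60 60 60 60 61 60 60 60 60 60 60 60 60
147 60 60 61 61 61 61 61 61 61 61 61 61 60 60 60 60 60 60 60 60 60 60 60 60 60 60 60 60 60
[523.7  96.9  91. ]
[543.1  96.1  91. ]
[542.8  71.5  91. ]
[522.8  72.3  91. ]
[599.29803468  59.37398232 105.5       ] [567.73341013 -36.09362292 102.        ]
```

View pics/w5.png

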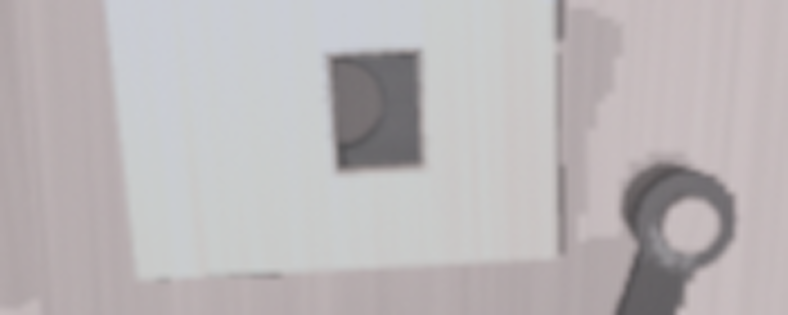

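```bash
python3 - <<'E'
from h import *
p=robot.capture("wrist"); s=robot.get_state(); print(s["position"],s["clock"])
print("hole",at(p,(310,127.5),79.5),at(p,(310,127.5),79.5)-[9.75,0,0], "ctr",at(p,(300.6,127.5),79.5),"slot",at(p,(308.5,129.5),91))
i=p["img"][200:235,270:355].astype(int).sum(2)//10
for r in range(0,35,3): print(200+r,*i[r,::2])
E
```

```text
[534.71080632  28.5987624  217.05339755] 7.5
hole [534.1387927   86.47468145  79.5       ] [524.3887927   86.47468145  79.5       ] ctr [524.32972733  86.866423    79.5       ] slot [532.65878229  85.43185714  91.        ]
200 39 40 39 40 40 40 39 40 39 39 39 40 40 40 41 39 38 36 31 25 25 26 28 25 25 34 39 39 40 39 40 40 39 39 39 38 39 39 39 32 32 26 19
203 40 39 39 40 39 40 40 40 39 39 39 40 40 39 36 37 43 47 48 49 50 52 51 50 46 41 36 28 28 36 40 40 39 39 39 38 40 39 36 31 29 18 19
206 40 39 39 39 39 40 39 40 39 39 39 38 33 37 47 52 51 51 51 51 51 51 51 51 52 52 51 51 50 40 28 37 39 39 39 38 39 38 34 31 22 21 22
209 39 39 39 39 39 40 39 40 39 39 35 44 52 51 51 51 51 51 52 52 52 52 51 51 51 50 50 50 50 51 49 39 28 36 39 38 39 36 31 28 19 22 22
212 39 39 39 39 39 40 39 39 39 35 46 51 51 52 52 52 52 52 51 51 50 50 50 50 51 50 50 50 50 50 50 50 48 33 38 38 36 31 31 22 21 22 22
215 39 39 39 39 39 40 39 39 37 49 52 52 51 51 51 51 51 51 51 51 51 51 50 50 50 50 50 50 50 50 50 50 50 49 33 38 36 31 28 19 21 22 21
218 39 39 38 39 39 39 39 39 50 51 51 50 50 50 50 51 50 50 43 29 23 22 20 29 42 49 50 50 50 50 50 50 50 50 48 32 31 30 21 21 22 21 21
221 39 39 38 39 39 39 38 41 50 50 50 50 50 50 50 48 37 18 13 13 13 13 13 13 13 14 25 42 34 43 51 51 51 50 50 46 32 26 19 21 21 21 21
224 38 39 39 39 39 39 38 42 49 50 50 50 50 50 49 31 13 13 13 13 13 13 12 12 13 12 12 16 29 31 33 46 50 50 51 49 36 20 21 21 21 21 21
227 38 39 39 38 38 39 36 30 37 44 44 44 44 44 36 13 12 13 13 13 13 12 12 13 12 13 12 12 16 30 31 32 33 33 33 31 27 19 21 21 21 21 22
230 38 39 39 38 38 39 38 31 31 31 31 31 31 30 15 12 12 12 12 12 12 12 12 12 12 12 12 12 14 30 31 31 31 31 31 30 22 20 21 20 21 21 28
233 38 39 39 38 38 38 38 32 30 31 31 31 31 28 13 12 12 12 12 12 12 12 12 12 12 12 12 11 12 26 31 31 31 31 31 30 21 21 21 20 21 23 36
```

>>> servo_tool(plan=[[[-0.034,0.3,0],[0,0,0],-1],[[0,0.5,-0.2],[0,0,0],-1],[[0,0.34,-0.4],[0,0,0],-1],[[0,0,-0.4],[0,0,0],-1],[[0,0,-0.24],[0,0,0],-1],[[0,0,0],[0,0,0],-1],[[0,0,0],[0,0,0],-1],[[0,0,0],[0,0,0],-1]])

```text
clock: 8.3
position: [533.6, 85.9, 156.2]
ee_rot: [179.9, -0.0, 87.8]
ft_force: [-0.9, 0.0, -1.5]
grip_width: 14.8
finger_force: 58.8
```

```bash
python3 - <<'E'
from h import *
p=robot.capture("wrist"); q=robot.capture("side"); s=robot.get_state(); print(s["position"],s["ee_rot"],s["clock"],s["ft_force"])
print(proj(p,[[532.66,85.4,91],s["position"]]),proj(q,[[532.66,85.4,91],s["position"]]))
b=q["img"][140:200,265:345]
cv2.imwrite("pics/w6.png",np.hstack([cv2.resize(p["img"][130:330,220:420],(400,400)),cv2.resize(b,(400,300),interpolation=2) if 0 else cv2.copyMakeBorder(cv2.resize(b,(400,300),interpolation=cv2.INTER_CUBIC),0,100,0,0,0)])[:,:,::-1])
E
```

```text
[533.49942937  85.89012679 156.03366325] [ 1.79919054e+02 -4.60123437e-03  8.77610130e+01] 8.4 [ 0.29500584 -0.86943491 -1.03685812]
[[311.76983377 202.80397835]
 [313.08950813 233.65872192]] [[306.12313207 189.56011748]
 [306.04102884 169.67958193]]
```

View pics/w6.png

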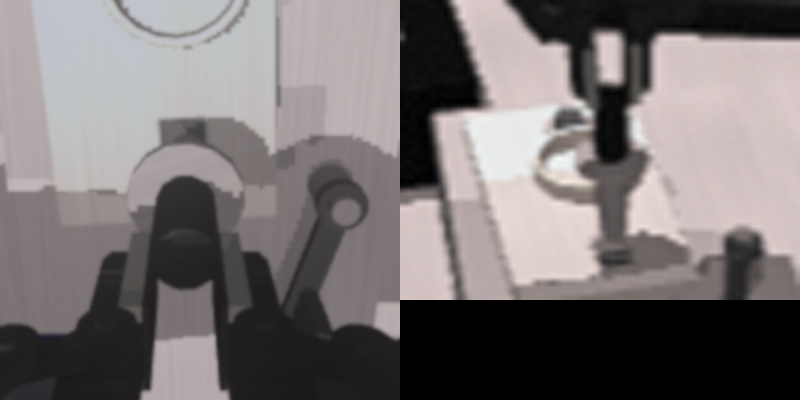

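>>> servo_tool(plan=[[[0,0,-0.1],[0,0,0],-1],[[0,0,-0.06],[0,0,0],-1],[[0,0,-0.04],[0,0,0],-1],[[0,0,-0.04],[0,0,0],-1],[[0,0,-0.04],[0,0,0],-1],[[0,0,0],[0,0,0],-1]])

```text
clock: 9.0
position: [532.9, 86.1, 140.9]
ee_rot: [-180.0, 0.0, 87.8]
ft_force: [-0.2, -0.0, -1.1]
grip_width: 15.2
finger_force: 58.8
```

>>> servo_tool(plan=[[[0,0,-0.04],[0,0,0],-1],[[0,0,-0.03],[0,0,0],-1],[[0,0,-0.02],[0,0,0],-1],[[0,0,0],[0,0,0],-1],[[0,0,0],[0,0,0],-1]])

```text
clock: 9.5
position: [533.0, 86.1, 136.7]
ee_rot: [-180.0, -0.0, 87.8]
ft_force: [-0.2, -0.2, -0.8]
grip_width: 15.3
finger_force: 58.8
```

>>> servo_tool(plan=[[[0,0,-0.02],[0,0,0],-1],[[0,0,0],[0,0,0],-1],[[0,0,-0.02],[0,0,0],-1],[[0,0,0],[0,0,0],-1]])

```text
clock: 9.9
position: [533.8, 86.2, 136.2]
ee_rot: [179.8, -0.0, 87.8]
ft_force: [-1.1, 0.1, 11.5]
grip_width: 15.3
finger_force: 60.7
```

>>> servo_tool(plan=[[[0,0,0.008],[0,0,0],-1],[[-0.03,0.001,0],[0,0,0],-1],[[-0.03,0.001,0],[0,0,0],-1],[[-0.03,0.001,0],[0,0,0],-1],[[-0.02,0.001,0],[0,0,0],-1],[[0,0,0],[0,0,0],-1]])

```text
clock: 10.5
position: [528.7, 86.3, 136.1]
ee_rot: [179.8, -0.0, 87.8]
ft_force: [2.7, -0.3, 6.2]
grip_width: 15.0
finger_force: 59.3
```

>>> servo_tool(plan=[[[-0.02,0.001,0],[0,0,0],-1],[[-0.02,0.001,0],[0,0,0],-1],[[-0.02,0.001,0],[0,0,0],-1],[[0,0,0],[0,0,0],-1]])

```text
clock: 10.9
position: [525.7, 86.4, 135.9]
ee_rot: [179.8, -0.0, 87.8]
ft_force: [3.5, -0.7, 5.6]
grip_width: 15.0
finger_force: 59.1
```

>>> servo_tool(plan=[[[-0.015,0.001,0],[0,0,0],-1],[[-0.015,0.001,0],[0,0,0],-1],[[0,0,-0.01],[0,0,0],-1],[[0,0,0],[0,0,0],-1]])

```text
clock: 11.3
position: [524.4, 86.6, 135.7]
ee_rot: [179.8, -0.0, 87.8]
ft_force: [5.0, -0.6, 9.9]
grip_width: 15.3
finger_force: 59.9
```

>>> servo_tool(plan=[[[-0.015,0.001,0],[0,0,0],-1],[[-0.015,0.001,0],[0,0,0],-1],[[0,0,0],[0,0,0],-1]])

```text
clock: 11.6
position: [523.2, 86.6, 135.7]
ee_rot: [179.8, -0.0, 87.8]
ft_force: [6.2, -0.3, 7.7]
grip_width: 15.0
finger_force: 59.7
```

>>> servo_tool(plan=[[[-0.015,0.001,0],[0,0,0],-1],[[-0.015,0.001,0],[0,0,0],-1],[[0,0,0],[0,0,0],-1]])

```text
clock: 11.9
position: [521.5, 86.7, 135.5]
ee_rot: [179.8, -0.0, 87.8]
ft_force: [4.8, -0.4, 6.5]
grip_width: 15.0
finger_force: 59.8
```

```bash
python3 - <<'E'
from h import *
p=robot.capture("wrist"); s=robot.get_state(); print(s["position"],s["ee_rot"],s["clock"],s["ft_force"],s["ft_torque"])
for l,z in [("nest_hole",91),("pin",s["position"][2]-4)]:
    print(l,[(x["xy"],x["score"],at(p,x["xy"],z)) for x in robot.find_in(p,l)[:2]])
cv2.imwrite("pics/w7.png",cv2.resize(p["img"][130:280,220:420],(800,600),interpolation=cv2.INTER_CUBIC)[:,:,::-1])
E
```

```text
[521.5214605   86.71901706 135.54379775] [ 1.79791345e+02 -3.64286389e-03  8.77871554e+01] 11.95 [ 5.14864804 -0.35643063  7.34397184] [-8.82948168e-02 -1.61600480e+00  9.40148035e-04]
nest_hole [([305.8, 109.6], 0.8, array([519.42667464, 164.30976591,  91.        ]))]
pin [([315.5, 228.4], 0.83, array([523.16245932,  88.70304249, 131.54379775])), ([401.4, 258.4], 0.51, array([582.30481116,  63.46327349, 131.54379775]))]
```

View pics/w7.png

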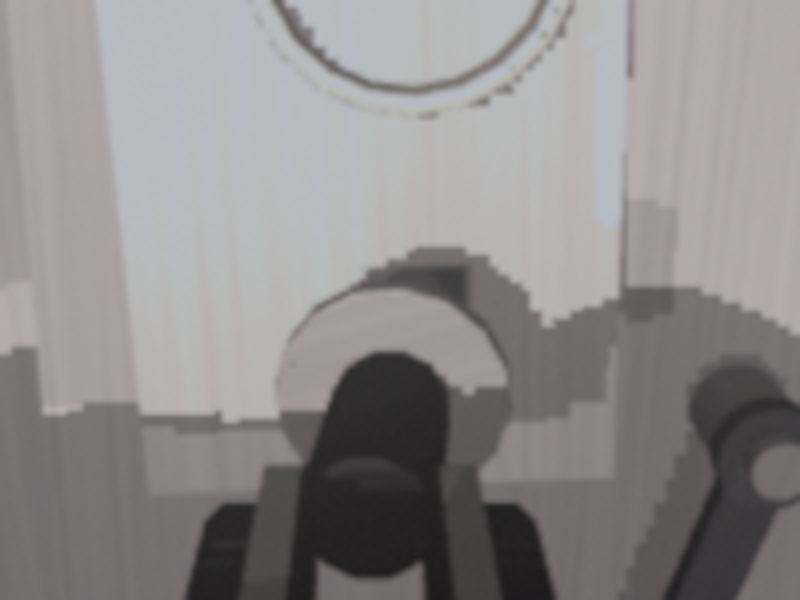

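>>> servo_tool(plan=[[[0,0,0.03],[0,0,0],-1],[[0.03,0,0],[0,0,0],-1],[[0.03,0,0],[0,0,0],-1],[[0,0,0],[0,0,0],-1],[[0,0,0],[0,0,0],-1]], force=115)

```text
clock: 12.55
position: [523.0, 86.8, 135.9]
ee_rot: [-180.0, 0.0, 87.8]
ft_force: [3.9, -0.4, 1.9]
grip_width: 11.7
finger_force: 115.7
```

```bash
cat > m.py <<'E'
from h import *
p=robot.capture("wrist"); s=robot.get_state(); print(s["position"],s["clock"],s["ft_force"],s["ft_torque"])
z=s["position"][2]
i=p["img"].astype(int).sum(2)
# grip (black) columns at rows 222..270, collar edges
for r in range(205,276,6):
    row=i[r,270:360]; d=np.where(row<190)[0]+270
    print(r,"dark",d.min() if len(d) else None,d.max() if len(d) else None,"edges",(np.where(abs(np.diff(row))>45)[0]+270).tolist())
print("tcp px",proj(p,[s["position"]+[0,0,d] for d in (35,0,-3.5)]).round(1).tolist())
save(p,"m%d"%int(s["clock"]*100))
for r in (190,194,198,202,206): print(r,(i[r,290:360:2]//10).tolist())
E
python3 m.py
```

```text
[522.97836927  86.80303069 135.96096037] 12.6 [2.77877329 0.43904246 1.58559344] [-0.03973604 -0.90770066 -0.05200557]
205 dark None None edges [296, 297, 300, 328, 329, 330, 350, 351]
211 dark None None edges [291, 293, 336, 337, 352, 353, 358]
217 dark None None edges [340, 341]
223 dark 304 325 edges [286, 301, 302, 303, 325, 326, 327, 343]
229 dark 301 329 edges [299, 300, 329]
235 dark 299 329 edges [298, 329, 330]
241 dark 298 329 edges [296, 297, 329, 341]
247 dark 299 326 edges [288, 289, 298, 325, 335, 336]
253 dark 298 326 edges [287, 297, 326, 336]
259 dark 276 348 edges [274, 275, 276, 286, 297, 337, 347, 348, 349]
265 dark 274 350 edges [272, 273, 296, 327, 350, 351]
271 dark 272 352 edges [271, 272, 284, 295, 296, 351, 352, 353]
tcp px [[313.4, 260.6], [313.2, 233.7], [313.1, 231.5]]
190 [55, 55, 55, 55, 55, 55, 55, 55, 55, 54, 54, 54, 54, 54, 54, 54, 54, 53, 54, 53, 53, 53, 53, 54, 54, 54, 54, 54, 54, 54, 54, 54, 54, 54, 53]
194 [55, 55, 55, 55, 55, 55, 55, 55, 55, 55, 54, 54, 52, 48, 47, 35, 34, 33, 34, 33, 33, 34, 34, 36, 36, 46, 54, 54, 54, 54, 54, 54, 54, 54, 53]
198 [55, 55, 55, 55, 55, 55, 55, 54, 48, 35, 30, 27, 23, 23, 23, 23, 22, 20, 19, 19, 19, 24, 32, 34, 34, 34, 34, 47, 53, 54, 54, 54, 54, 53, 53]
202 [55, 54, 55, 55, 55, 54, 48, 36, 35, 36, 37, 40, 41, 42, 41, 36, 30, 26, 23, 21, 19, 24, 32, 34, 34, 34, 34, 34, 34, 41, 51, 53, 54, 53, 53]
206 [55, 54, 54, 40, 33, 43, 47, 46, 47, 47, 47, 47, 47, 47, 47, 47, 47, 47, 47, 46, 41, 27, 28, 33, 34, 33, 33, 34, 33, 34, 35, 52, 54, 53, 53]
```

>>> servo_tool(plan=[[[-0.02,0,0],[0,0,0],-1],[[-0.02,0,0],[0,0,0],-1],[[-0.02,0,0],[0,0,0],-1],[[0,0,0],[0,0,0],-1]])

```text
clock: 13.0
position: [519.7, 86.8, 136.0]
ee_rot: [-180.0, 0.0, 87.8]
ft_force: [4.0, 0.1, -0.3]
grip_width: 11.4
finger_force: 114.9
```

```bash
python3 m.py | grep -E "^\[|^(217|223|190|194|198|202|tcp)"; python3 - <<'E'
E
```

```text
[519.71817053  86.79031092 135.94631823] 13.05 [ 2.83020009 -0.86123436 -0.38050815] [-0.05296916 -0.99968358 -0.04663689]
217 dark None None edges [340, 341]
223 dark 304 325 edges [302, 303, 325, 326, 327, 343]
tcp px [[313.5, 260.6], [313.2, 233.7], [313.2, 231.5]]
190 [55, 55, 55, 55, 55, 54, 55, 55, 55, 54, 54, 54, 54, 54, 54, 54, 53, 53, 53, 53, 53, 53, 53, 54, 54, 54, 54, 54, 54, 54, 54, 54, 54, 53, 53]
194 [55, 55, 55, 55, 55, 54, 54, 54, 55, 54, 54, 53, 48, 48, 42, 33, 34, 33, 33, 33, 34, 33, 35, 36, 37, 53, 53, 54, 54, 54, 54, 53, 54, 53, 53]
198 [55, 54, 55, 55, 55, 54, 54, 54, 54, 37, 26, 28, 25, 23, 23, 23, 24, 27, 24, 19, 19, 22, 31, 34, 34, 34, 41, 48, 48, 53, 54, 53, 53, 53, 53]
202 [54, 54, 54, 55, 54, 53, 49, 38, 32, 33, 36, 37, 39, 40, 39, 35, 27, 25, 24, 23, 19, 23, 31, 33, 34, 33, 33, 34, 33, 34, 46, 53, 53, 53, 53]
```

>>> servo_tool(plan=[[[0,0,-0.02],[0,0,0],-1],[[0,0,-0.02],[0,0,0],-1],[[0,0,0],[0,0,0],-1]])

```text
clock: 13.35
position: [520.0, 86.8, 133.9]
ee_rot: [-180.0, 0.0, 87.8]
ft_force: [4.2, 1.3, -1.4]
grip_width: 11.5
finger_force: 115.1
```

>>> servo_tool(plan=[[[0,0,-0.03],[0,0,0],-1],[[0,0,-0.03],[0,0,0],-1],[[0,0,0],[0,0,0],-1]])

```text
clock: 13.65
position: [519.9, 86.8, 130.8]
ee_rot: [-180.0, 0.0, 87.8]
ft_force: [4.2, -0.8, -1.0]
grip_width: 11.3
finger_force: 115.0
```

>>> servo_tool(plan=[[[0,0,-0.04],[0,0,0],-1],[[0,0,-0.04],[0,0,0],-1],[[0,0,0],[0,0,0],-1]])

```text
clock: 13.95
position: [519.8, 86.8, 126.7]
ee_rot: [-180.0, 0.0, 87.8]
ft_force: [3.1, -0.8, -1.7]
grip_width: 11.7
finger_force: 115.0
```

>>> servo_tool(plan=[[[0,0,-0.05],[0,0,0],-1],[[0,0,-0.05],[0,0,0],-1],[[0,0,0],[0,0,0],-1]])

```text
clock: 14.25
position: [519.8, 86.8, 121.6]
ee_rot: [-180.0, 0.0, 87.8]
ft_force: [4.1, -0.6, -0.5]
grip_width: 11.8
finger_force: 115.1
```

>>> servo_tool(plan=[[[0,0,-0.05],[0,0,0],-1],[[0,0,-0.04],[0,0,0],-1],[[0,0,0],[0,0,0],-1]])

```text
clock: 14.55
position: [519.9, 86.8, 117.2]
ee_rot: [-180.0, 0.0, 87.8]
ft_force: [3.8, -0.4, -2.6]
grip_width: 11.5
finger_force: 115.3
```

>>> servo_tool(plan=[[[0,0,-0.04],[0,0,0],-1],[[0,0,-0.04],[0,0,0],-1],[[0,0,0],[0,0,0],-1]])

```text
clock: 14.85
position: [520.1, 86.7, 113.4]
ee_rot: [180.0, 0.0, 87.8]
ft_force: [5.3, 0.4, -2.0]
grip_width: 11.3
finger_force: 115.4
```

>>> servo_tool(plan=[[[0,0,-0.03],[0,0,0],-1],[[0,0,-0.03],[0,0,0],-1],[[0,0,0],[0,0,0],-1]])

```text
clock: 15.15
position: [520.2, 86.8, 110.5]
ee_rot: [180.0, 0.0, 87.8]
ft_force: [4.9, -1.3, 0.3]
grip_width: 11.2
finger_force: 115.5
```

>>> servo_tool(plan=[[[0.01,0,-0.02],[0,0,0],-1],[[0.01,0,-0.02],[0,0,0],-1],[[0,0,-0.02],[0,0,0],-1],[[0,0,0],[0,0,0],-1]])

```text
clock: 15.55
position: [520.8, 86.8, 107.3]
ee_rot: [-180.0, 0.0, 87.8]
ft_force: [4.5, -0.8, -2.6]
grip_width: 11.1
finger_force: 115.6
```

>>> servo_tool(plan=[[[0.01,0,-0.03],[0,0,0],-1],[[0,0,-0.03],[0,0,0],-1],[[0,0,0],[0,0,0],-1]])

```text
clock: 15.85
position: [521.3, 86.8, 104.2]
ee_rot: [-180.0, 0.0, 87.8]
ft_force: [3.3, -1.1, -3.0]
grip_width: 11.5
finger_force: 115.9
```

>>> servo_tool(plan=[[[0.01,0,-0.03],[0,0,0],-1],[[0,0,-0.02],[0,0,0],-1],[[0,0,0],[0,0,0],-1]])

```text
clock: 16.15
position: [521.8, 86.8, 101.8]
ee_rot: [-180.0, 0.0, 87.8]
ft_force: [2.4, 0.0, -3.1]
grip_width: 11.4
finger_force: 116.1
```

>>> servo_tool(plan=[[[0.01,0,-0.02],[0,0,0],-1],[[0,0,-0.01],[0,0,0],-1],[[0,0,0],[0,0,0],-1]])

```text
clock: 16.45
position: [522.8, 86.6, 101.2]
ee_rot: [179.9, 0.0, 87.8]
ft_force: [1.3, -1.7, 4.7]
grip_width: 11.2
finger_force: 118.0
```

>>> servo_tool(plan=[[[0.01,0,-0.01],[0,0,0],-1],[[0,0,-0.01],[0,0,0],-1],[[0,0,0],[0,0,0],-1]])

```text
clock: 16.75
position: [523.5, 86.4, 100.9]
ee_rot: [179.9, 0.0, 87.8]
ft_force: [0.1, -3.0, 11.4]
grip_width: 11.6
finger_force: 119.4
```

>>> servo_tool(plan=[[[0,-0.01,-0.01],[0,0,0],-1],[[0,0,0],[0,0,0],-1]])

```text
clock: 16.95
position: [523.7, 86.0, 100.7]
ee_rot: [179.8, 0.0, 87.8]
ft_force: [-0.6, -2.4, 13.4]
grip_width: 11.2
finger_force: 119.9
```

>>> servo_tool(plan=[[[0,0,0],[0,0,0],0],[[0,0,0],[0,0,0],0],[[0,0,0],[0,0,0],0],[[0,0,0],[0,0,0],0],[[0,0,0.1],[0,0,0],0],[[0,0,0.5],[0,0,0],0],[[0,0,0.7],[0,0,0],0],[[0,0,0.7],[0,0,0],0],[[0,-0.6,0.2],[0,0,0],0],[[0,-0.6,0],[0,0,0],0],[[0,0,0],[0,0,0],-1],[[0,0,0],[0,0,0],-1],[[0,0,0],[0,0,0],-1]], force=40)

```text
clock: 18.25
position: [522.9, 26.8, 209.0]
ee_rot: [-180.0, -0.0, 87.8]
ft_force: [-0.1, 1.2, 0.8]
grip_width: 0.6
finger_force: 0.0
```

```bash
python3 - <<'E'
from h import *
p=robot.capture("wrist"); s=robot.get_state(); print(s["position"],s["ee_rot"],s["clock"],s["ft_force"],s["grip_width"])
for l,z in [("nest_hole",91),("keeper_tab",137.5),("pin",110)]:
    print(l,[(np.round(x["xy"]),x["score"],at(p,x["xy"],z)) for x in robot.find_in(p,l)[:2]])
cv2.imwrite("pics/w8.png",cv2.resize(p["img"][30:270,230:470],(600,600),interpolation=cv2.INTER_CUBIC)[:,:,::-1]); save(p,"w8full")
E
```

```text
[522.84527536  26.98755211 208.95865012] [-1.79973878e+02 -1.41101321e-02  8.78303225e+01] 18.3 [-0.25803118  1.20212643 -0.75575093] -0.20286258083422481
nest_hole [(array([300.,  70.]), 0.65, array([515.5932032 , 138.21969034,  91.        ]))]
keeper_tab [(array([312., 122.]), 0.22, array([524.37148047,  93.65911618, 137.5       ]))]
pin [(array([307., 125.]), 0.65, array([520.26013911,  89.99703619, 110.        ]))]
```

View pics/w8.png

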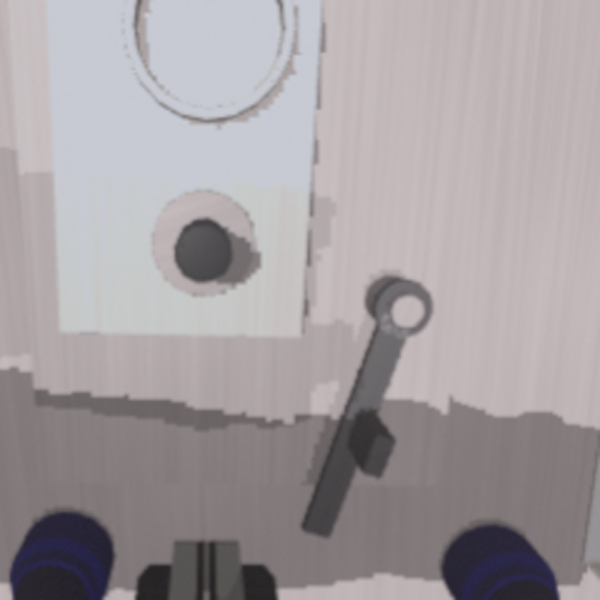

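```bash
python3 - <<'E'
from h import *
p=robot.capture("wrist"); s=robot.get_state(); P0=s["position"]; print(P0)
c=lambda x,y:(230+x/2.5,30+y/2.5)
a,b=at(p,c(152,243.5),97),at(p,c(256,243.5),97); print("collar",(a+b)/2,np.linalg.norm(a-b),"griptop",at(p,c(205,250),137))
print("post",at(p,c(408,311),105.5),at(p,c(408,311),112),"end",at(p,c(317,522),103),"tab",at(p,c(377,457),137.5))
post=np.array([599.2,59.3])
prev=P0[:2]
W=[]
for t in [251.7]+list(np.linspace(246,176,15)):
    u=np.array([np.cos(np.radians(t)),np.sin(np.radians(t))]);n=np.array([-u[1],u[0]])
    d=14.5*abs(n[0])+11*abs(n[1])
    w=post+50*u+n*(4+d+(8 if not W else 0)); W.append(w); print(round(t,1),w.round(1),((w-prev)/50).round(3).tolist()); prev=w
E
```

```text
[522.95247927  26.89647463 209.00436884]
collar [523.97297711  86.90947556  97.        ] 39.90640979739935 griptop [524.39959312  87.77152869 137.        ]
post [601.23236607  59.48649701 105.5       ] [599.46648563  60.62119486 112.        ] end [567.70029958 -29.65527615 103.        ] tab [583.97016028  12.38516526 137.5       ]
251.7 [611.2   2.7] [1.766, -0.485]
246.0 [598.7   4.8] [-0.251, 0.043]
241.0 [594.2   4.9] [-0.09, 0.002]
236.0 [589.6   5.4] [-0.092, 0.011]
231.0 [585.    6.5] [-0.093, 0.021]
226.0 [580.3   8. ] [-0.093, 0.03]
221.0 [575.8  10. ] [-0.091, 0.041]
216.0 [571.3  12.6] [-0.089, 0.051]
211.0 [567.1  15.6] [-0.085, 0.061]
206.0 [563.1  19.2] [-0.079, 0.071]
201.0 [559.5  23.2] [-0.073, 0.08]
196.0 [556.3  27.7] [-0.065, 0.089]
191.0 [553.5  32.5] [-0.056, 0.097]
186.0 [551.2  37.7] [-0.046, 0.104]
181.0 [549.5  43.2] [-0.034, 0.109]
176.0 [548.2  46.8] [-0.025, 0.073]
```

>>> servo_tool(plan=[[[0.6,-0.15,0],[0,0,0],-1],[[0.7,-0.2,0],[0,0,0],-1],[[0.5,-0.14,0],[0,0,0],-1],[[0,0,-0.3],[0,0,0],-1],[[0,0,-0.6],[0,0,0],-1],[[0,0,-0.6],[0,0,0],-1],[[0,0,-0.36],[0,0,0],-1],[[0,0,0],[0,0,0],-1],[[0,0,0],[0,0,0],-1]])

```text
clock: 19.4
position: [613.1, 2.0, 116.5]
ee_rot: [-180.0, -0.0, 87.8]
ft_force: [0.0, 0.3, 0.8]
grip_width: -0.2
finger_force: 0.0
```

Push the tab round the arc.

>>> servo_tool(plan=[[[-0.1,0.02,0],[0,0,0],-1],[[-0.1,0.02,0],[0,0,0],-1],[[-0.09,0.02,0],[0,0,0],-1],[[-0.09,0.0,0],[0,0,0],-1],[[-0.09,0.01,0],[0,0,0],-1],[[-0.09,0.02,0],[0,0,0],-1],[[-0.09,0.03,0],[0,0,0],-1],[[-0.09,0.04,0],[0,0,0],-1],[[-0.09,0.05,0],[0,0,0],-1],[[-0.085,0.06,0],[0,0,0],-1],[[-0.08,0.07,0],[0,0,0],-1],[[-0.075,0.08,0],[0,0,0],-1],[[-0.065,0.09,0],[0,0,0],-1],[[-0.055,0.095,0],[0,0,0],-1],[[-0.045,0.1,0],[0,0,0],-1],[[0,0,0],[0,0,0],-1]])

```text
clock: 21.0
position: [551.0, 37.7, 116.1]
ee_rot: [-180.0, -0.0, 87.8]
ft_force: [0.2, -0.2, 0.5]
grip_width: -0.1
finger_force: 0.0
```

```bash
python3 - <<'E'
from h import *
p=robot.capture("side"); q=robot.capture("top"); s=robot.get_state(); print(s["position"],s["clock"],s["ft_force"])
save(p,"s9");save(q,"t9")
E
```

```text
[551.32665721  37.19870176 116.11380971] 21.1 [ 0.53820336 -0.90603558 -0.03158935]
```

>>> servo_tool(plan=[[[-0.02,0.06,0],[0,0,0],-1],[[-0.02,0.06,0],[0,0,0],-1],[[0,0.03,0],[0,0,0],-1],[[0,0.02,0],[0,0,0],-1]])

```text
clock: 21.5
position: [549.2, 45.7, 116.1]
ee_rot: [-180.0, 0.0, 87.8]
ft_force: [0.5, -0.1, 1.2]
grip_width: -0.1
finger_force: 0.0
```

```bash
python3 - <<'E'
from h import *
for c in ("side","top","wrist"):
    p=robot.capture(c)
    for l,z in (("keeper_tab",137.5),("keeper",105),("pin",115)): print(c,l,[(np.round(d["xy"]).tolist(),round(d["score"],2),at(p,d["xy"],z)[:2].round().tolist()) for d in robot.find_in(p,l)[:3]])
    save(p,"z"+c)
# dark arm evidence: sample along arm for candidate angles in the wrist picture
i=p["img"].astype(int).sum(2); post=np.array([599.5,59.5])
for t in range(172,256,4):
    u=np.array([np.cos(np.radians(t)),np.sin(np.radians(t))])
    uv=proj(p,[[*(post+r*u),105.5] for r in range(15,100,7)])
    print(t,[int(i[int(round(b)),int(round(a))])//10 if 0<=a<640 and 0<=b<400 else -1 for a,b in uv])
E
```

```text
side keeper_tab [([329.0, 195.0], 0.58, [573.0, -8.0])]
side keeper [([335.0, 200.0], 0.61, [592.0, 5.0])]
side pin [([305.0, 187.0], 0.54, [526.0, 65.0]), ([258.0, 146.0], 0.18, [427.0, 295.0])]
top keeper_tab [([402.0, 238.0], 0.66, [439.0, -209.0])]
top keeper []
top pin []
wrist keeper_tab [([371.0, 243.0], 0.76, [583.0, 48.0])]
wrist keeper [([373.0, 238.0], 0.82, [591.0, 36.0])]
wrist pin [([271.0, 164.0], 0.83, [525.0, 93.0])]
172 [48, 47, 49, 41, 55, 56, 56, 56, 57, 18, 19, 53, 56]
176 [48, 47, 49, 48, 55, 56, 56, 56, 57, 56, 57, 56, 56]
180 [48, 47, 49, 47, 55, 56, 56, 56, 56, 56, 57, 56, 56]
184 [42, 47, 49, 48, 55, 56, 56, 53, 49, 50, 48, 48, 48]
188 [33, 47, 49, 42, 51, 48, 48, 48, 42, 30, 29, 29, 29]
192 [30, 47, 47, 29, 31, 41, 31, 29, 29, 29, 29, 29, 36]
196 [29, 41, 29, 29, 29, 28, 29, 29, 29, 29, 37, 36, 36]
200 [30, 29, 29, 29, 29, 29, 29, 29, 33, 36, 37, 36, 36]
204 [29, 29, 29, 30, 29, 29, 29, 34, 36, 36, 36, 37, 35]
208 [28, 29, 29, 29, 29, 28, 32, 24, 35, 27, 35, 36, 35]
212 [27, 29, 30, 29, 29, 29, 24, 17, 24, 11, 15, 36, 36]
216 [17, 29, 29, 29, 32, 35, 24, 11, 24, 13, 10, 15, 36]
220 [15, 29, 28, 28, 36, 35, 24, 21, 13, 20, 9, 9, 9]
224 [17, 28, 29, 29, 36, 34, 10, 22, 9, 19, 23, 8, 8]
228 [17, 16, 29, 28, 35, 36, 10, 20, 20, 8, 26, 8, 7]
232 [17, 16, 23, 28, 29, 35, 10, 9, 20, 27, 9, 7, 7]
236 [17, 16, 14, 25, 28, 28, 19, 8, 9, 7, 7, 8, 7]
240 [17, 17, 16, 14, 14, 28, 28, 8, 8, 8, 7, 7, 7]
244 [17, 16, 16, 15, 15, 18, 14, 11, 8, 7, 6, 6, 6]
248 [17, 16, 16, 16, 13, 13, 16, 17, 13, 7, 7, 6, 5]
252 [17, 16, 16, 15, 12, 11, 10, 15, 17, 7, 6, 6, 5]
```

```bash
python3 - <<'E'
from h import *
p=robot.capture("wrist"); q=robot.capture("side"); print(robot.get_state()["position"])
def tri(A,B):
    (o1,d1),(o2,d2)=A,B; d1/=np.linalg.norm(d1);d2/=np.linalg.norm(d2)
    t=np.linalg.lstsq(np.c_[d1,-d2],o2-o1,rcond=None)[0]; a,b=o1+t[0]*d1,o2+t[1]*d2
    return (a+b)/2,np.linalg.norm(a-b)
print(tri(ray(p,(371,243)),ray(q,(329,195))))
post=np.array([599.5,59.5])
for t in (250,244,236,200,178):
    u=np.array([np.cos(np.radians(t)),np.sin(np.radians(t))]);T=post+50*u
    print(t,T.round(),"tabtop/base/end wrist",proj(p,[[*T,137.5],[*T,105.5],[*(post+95*u),105.5]]).round().tolist(),"side",proj(q,[[*T,137.5],[*T,105.5],[*(post+95*u),105.5]]).round().tolist())
i=p["img"].astype(int).sum(2)
for r in range(180,290,5): print(r,*(i[r,325:410:3]//10))
i=q["img"].astype(int).sum(2)
print()
for r in range(172,226,2): print(r,*(i[r,300:350:2]//10))
E
```

```text
[549.25136553  45.51289663 116.10198968]
(array([586.59735019,  32.07203658, 104.92713047]), np.float64(6.474724382738838))
250 [582.  13.] tabtop/base/end wrist [[368.0, 294.0], [360.0, 267.0], [340.0, 315.0]] side [[331.0, 189.0], [330.0, 199.0], [328.0, 210.0]]
244 [578.  15.] tabtop/base/end wrist [[361.0, 292.0], [354.0, 265.0], [328.0, 312.0]] side [[329.0, 189.0], [328.0, 199.0], [324.0, 210.0]]
236 [572.  18.] tabtop/base/end wrist [[351.0, 287.0], [345.0, 261.0], [313.0, 305.0]] side [[326.0, 189.0], [326.0, 198.0], [319.0, 209.0]]
200 [553.  42.] tabtop/base/end wrist [[319.0, 253.0], [318.0, 231.0], [260.0, 253.0]] side [[317.0, 184.0], [317.0, 194.0], [302.0, 200.0]]
178 [550.  61.] tabtop/base/end wrist [[313.0, 224.0], [313.0, 206.0], [246.0, 206.0]] side [[314.0, 180.0], [314.0, 190.0], [297.0, 192.0]]
180 56 56 48 48 49 49 50 50 48 49 48 48 48 49 48 48 49 47 47 48 50 54 54 54 53 55 55 53 53
185 56 56 44 48 49 49 50 49 48 48 47 48 48 48 48 34 28 27 27 24 23 25 46 49 53 55 55 53 53
190 56 56 40 48 49 49 50 49 48 49 47 48 48 48 28 28 28 20 18 25 28 30 27 25 36 49 55 53 5
[... 3122 characters left out ...]
3 33 34 34 34 34 34 34 34 34 34 34 34 34 22 15 17 35 35 35 35 35 35 35 41
210 34 34 34 34 34 33 34 34 34 34 34 34 33 34 18 14 21 35 35 35 36 35 36 35 35
212 34 34 34 34 34 34 34 34 35 34 34 34 34 34 14 12 25 36 35 35 35 35 35 36 35
214 34 34 34 34 35 34 34 34 34 34 34 34 34 34 25 25 30 35 35 35 35 35 33 32 30
216 34 34 34 34 35 34 34 34 34 34 34 34 33 31 26 27 28 28 28 28 29 28 29 29 29
218 34 34 33 33 31 30 28 27 27 27 27 27 28 27 26 27 28 28 27 26 22 19 17 14 13
220 28 27 26 26 28 28 27 27 27 27 27 27 26 26 25 25 25 25 25 20 9 8 12 12 12
222 27 27 26 26 26 25 25 25 25 25 25 25 25 25 25 25 25 25 25 22 9 8 12 12 12
224 25 25 25 25 26 25 25 25 25 25 25 25 25 25 25 25 25 25 25 25 14 8 12 12 12
```

>>> servo_tool(plan=[[[0,0,0.5],[0,0,0],-1],[[0,0,0.5],[0,0,0],-1],[[0.4,-0.3,0],[0,0,0],-1],[[0.5,-0.3,0],[0,0,0],-1],[[0.4,-0.27,0],[0,0,0],-1],[[0,0,-0.4],[0,0,0],-1],[[0,0,-0.6],[0,0,0],-1],[[0,0,-0.36],[0,0,0],-1],[[0,0,0],[0,0,0],-1],[[0,0,0],[0,0,0],-1]])

```text
clock: 23.2
position: [614.4, 2.1, 98.5]
ee_rot: [-180.0, -0.0, 87.8]
ft_force: [0.2, -0.8, 1.2]
grip_width: -0.2
finger_force: 0.0
```

>>> servo_tool(plan=[[[-0.1,0.02,0],[0,0,0],-1],[[-0.1,0.02,0],[0,0,0],-1],[[-0.09,0.02,0],[0,0,0],-1],[[-0.09,0.0,0],[0,0,0],-1],[[-0.09,0.01,0],[0,0,0],-1]])

```text
clock: 23.7
position: [590.9, 5.6, 98.6]
ee_rot: [179.9, -0.0, 87.8]
ft_force: [2.7, 1.1, 0.1]
grip_width: 0.1
finger_force: 1.0
```

>>> servo_tool(plan=[[[-0.09,0.02,0],[0,0,0],-1],[[-0.09,0.03,0],[0,0,0],-1],[[-0.09,0.04,0],[0,0,0],-1],[[-0.09,0.05,0],[0,0,0],-1],[[-0.085,0.06,0],[0,0,0],-1],[[-0.08,0.07,0],[0,0,0],-1],[[-0.075,0.08,0],[0,0,0],-1],[[-0.065,0.09,0],[0,0,0],-1]])

```text
clock: 24.5
position: [557.1, 27.8, 98.0]
ee_rot: [-180.0, 0.0, 87.8]
ft_force: [2.5, -1.5, 0.5]
grip_width: 0.2
finger_force: 0.9
```

>>> servo_tool(plan=[[[-0.055,0.095,0],[0,0,0],-1],[[-0.045,0.1,0],[0,0,0],-1],[[-0.03,0.1,0],[0,0,0],-1],[[0,0.05,0],[0,0,0],-1],[[0,0,0],[0,0,0],-1]])

```text
clock: 25.0
position: [550.6, 45.4, 98.0]
ee_rot: [-180.0, -0.0, 87.8]
ft_force: [-0.0, 0.2, -0.2]
grip_width: 0.1
finger_force: 0.0
```

>>> servo_tool(plan=[[[0,0.03,0],[0,0,0],-1],[[0,0.03,0],[0,0,0],-1],[[0,0,0],[0,0,0],-1]])

```text
clock: 25.3
position: [550.7, 47.6, 98.0]
ee_rot: [-180.0, 0.0, 87.8]
ft_force: [-1.9, -3.1, -0.6]
grip_width: 0.2
finger_force: 1.4
```

```bash
cat > k.py <<'E'
from h import *
p=robot.capture("wrist"); s=robot.get_state(); print(s["position"],s["clock"],s["ft_force"]); save(p,"k%d"%(s["clock"]*100))
print([(d["xy"],d["score"]) for d in robot.find_in(p,"keeper_tab")],[(d["xy"],d["score"]) for d in robot.find_in(p,"keeper")])
i=p["img"].astype(int).sum(2); post=np.array([599.5,59.5])
for t in range(168,256,4):
    u=np.array([np.cos(np.radians(t)),np.sin(np.radians(t))])
    uv=proj(p,[[*(post+r*u),105.5] for r in range(15,100,7)])
    print(t,[int(i[int(round(b)),int(round(a))])//10 if 0<=a<640 and 0<=b<400 else -1 for a,b in uv])
E
python3 k.py
```

```text
[550.78401063  47.56256755  97.95846894] 25.35 [-1.41387945 -2.06859553  0.11116451]
[([320.9, 217.3], 0.77)] [([321.7, 213.3], 0.83)]
168 [25, 25, 25, 25, 23, 21, 16, 33, 39, 17, 18, 19, 55]
172 [25, 25, 25, 25, 25, 25, 25, 25, 25, 15, 16, 17, 33]
176 [25, 25, 25, 24, 15, 15, 15, 24, 24, 24, 24, 25, 25]
180 [24, 24, 25, 16, 14, 14, 14, 24, 28, 31, 31, 45, 48]
184 [17, 25, 25, 19, 14, 14, 14, 46, 41, 30, 28, 28, 28]
188 [16, 24, 28, 28, 14, 14, 14, 27, 27, 28, 28, 28, 28]
192 [18, 28, 28, 27, 17, 24, 24, 27, 27, 28, 28, 35, 35]
196 [24, 28, 28, 27, 23, 24, 23, 26, 27, 35, 36, 34, 36]
200 [28, 27, 27, 28, 27, 23, 23, 28, 34, 34, 35, 34, 35]
204 [28, 28, 27, 28, 27, 23, 16, 20, 9, 34, 36, 35, 34]
208 [28, 28, 27, 28, 27, 23, 8, 22, 10, 13, 34, 35, 34]
212 [28, 27, 28, 27, 27, 20, 12, 22, 16, 9, 33, 35, 34]
216 [29, 28, 27, 27, 15, 9, 21, 8, 19, 8, 9, 8, 8]
220 [29, 28, 27, 27, 16, 9, 19, 7, 25, 8, 8, 7, 7]
224 [28, 28, 27, 35, 34, 8, 19, 20, 9, 7, 7, 7, 6]
228 [28, 28, 27, 34, 34, 8, 8, 7, 7, 8, 7, 6, 6]
232 [28, 28, 28, 34, 35, 29, 7, 7, 6, 6, 7, 6, 5]
236 [29, 29, 31, 34, 34, 34, 8, 8, 7, 6, 7, 7, 30]
240 [29, 28, 35, 35, 34, 35, 22, 7, 6, 7, 6, 6, 44]
244 [35, 28, 35, 35, 34, 34, 34, 8, 7, 7, 6, 6, 5]
248 [35, 35, 35, 36, 35, 35, 35, 8, 7, 6, 6, 6, 6]
252 [35, 35, 35, 35, 36, 35, 35, 7, 7, 6, 6, 5, 6]
```

>>> servo_tool(plan=[[[0,0.02,0],[0,0,0],-1],[[0,0.02,0],[0,0,0],-1],[[0,0,0],[0,0,0],-1]])

```text
clock: 25.75
position: [550.8, 47.8, 98.0]
ee_rot: [-180.0, 0.2, 87.7]
ft_force: [-1.9, -12.0, 0.3]
grip_width: 0.3
finger_force: 6.2
```

>>> servo_tool(plan=[[[0,-0.1,0],[0,0,0],-1],[[0,-0.5,0],[0,0,0],-1],[[0,-0.6,0.3],[0,0,0],-1],[[0,0,0.7],[0,0,0],-1],[[0,0,0.7],[0,0,0],-1],[[0,0,0.3],[0,0,0],-1],[[0,0,0],[0,0,0],-1],[[0,0,0],[0,0,0],-1]])

```text
clock: 26.55
position: [551.1, -10.0, 197.6]
ee_rot: [180.0, -0.0, 87.8]
ft_force: [0.4, 0.0, -0.2]
grip_width: 0.4
finger_force: 0.0
```

```bash
python3 k.py | head -9; python3 - <<'E'
from h import *
p=robot.capture("wrist")
print([(np.round(d["xy"]),d["score"],at(p,d["xy"],110)) for d in robot.find_in(p,"pin")])
i=p["img"].astype(int).sum(2)//10
print(proj(p,[[504,87,97],[544,87,97],[524,107,97],[524,67,97],[524.4,87.5,137]]).round(1).tolist())
print(proj(p,[[499.6,63.9,105.5]]).round(1))
u,v=[int(x) for x in proj(p,[[524,87,97]])[0]]
for r in range(v-32,v+44,5): print(r,*i[r,u-34:u+36:3])
E
```

```text
[550.70522569  -9.92724037 196.99407271] 26.6 [ 0.46573579  0.45777983 -0.67856123]
[([316.8, 115.9], 0.88)] []
168 [31, 31, 32, 32, 35, 51, 61, 32, 35, 48, 58, 60, 62]
172 [31, 31, 32, 32, 28, 30, 32, 33, 34, 33, 35, 57, 62]
176 [31, 31, 31, 31, 31, 32, 32, 32, 32, 32, 32, 32, 34]
180 [31, 31, 31, 23, 30, 31, 32, 32, 33, 33, 36, 37, 54]
184 [31, 31, 32, 31, 29, 32, 58, 62, 62, 62, 61, 55, 57]
188 [31, 34, 35, 33, 39, 60, 59, 58, 55, 57, 56, 56, 56]
192 [31, 43, 51, 34, 60, 47, 54, 55, 55, 55, 56, 55, 56]
[(array([278.,  84.]), 0.65, array([524.48722248,  88.35426691, 110.        ])), (array([230., 239.]), 0.31, array([466.47605833, -52.31613413, 110.        ]))]
[[256.2, 87.6], [301.5, 85.7], [277.1, 61.8], [280.5, 110.3], [273.5, 82.9]]
[[252.1 115.4]]
54 62 62 62 62 62 62 62 62 62 62 62 62 62 62 62 62 62 62 62 62 62 62 62 62
59 62 62 62 62 62 62 62 62 62 62 62 62 62 62 62 62 62 62 62 62 62 62 62 62
64 62 62 62 62 62 62 62 62 60 61 62 62 62 60 61 62 62 62 62 62 62 62 62 62
69 62 62 62 62 62 62 61 62 61 60 60 62 62 62 62 62 59 62 62 62 62 62 62 62
74 62 62 62 62 62 62 56 27 31 30 30
[... 170 characters left out ...]
8 61 54 62 62 62 62
89 62 62 62 62 62 61 26 30 30 29 29 29 28 22 18 34 44 44 45 52 62 62 62 62
94 62 62 62 62 61 62 61 31 27 28 28 26 21 18 25 44 44 44 43 49 56 62 62 62
99 62 62 62 62 62 61 59 59 59 58 57 47 43 43 43 43 44 41 42 51 62 62 62 62
104 62 62 62 62 62 62 61 56 58 58 58 58 58 57 44 44 40 37 51 61 61 61 61 61
109 62 62 61 33 33 33 33 33 33 33 33 33 33 33 33 33 33 32 32 32 32 32 32 32
114 62 62 61 33 32 32 32 32 32 32 32 32 32 32 32 32 32 32 30 33 32 32 32 32
119 62 62 61 42 41 36 33 33 33 33 33 33 33 33 33 32 33 32 29 31 31 31 31 31
124 62 62 62 62 62 62 62 62 62 62 62 62 62 62 62 62 62 62 61 61 61 60 41 39
129 57 57 57 57 56 57 39 39 49 50 50 51 53 53 53 54 56 57 51 55 55 55 55 56
```

```bash
python3 -c "
from cell import robot
print(robot.sign_off())"
```

```text
the job is handed in; nothing more can be done
None
```

The tapered pin is home with its collar flat on the plate, the pin itself brought the plate into line, the keeper arm is shut against its stop over the collar, and the job was handed in at about 27 s. My first push at the keeper tab passed above it without touching, and I saw no contact with the other items on the bench.

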